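# Collar the post and hold it in the welding jig's corner

## Robot

A 6-joint arm with a two-finger parallel gripper is mounted at the origin on the work surface. World frame = base frame: x ahead of the robot, y to its left, z up, the work surface at z = 0. Lengths are in m, angles in rad, forces in N, time in s.
With the tool pointing down it reaches from about 0.375 to 0.975 m from the base axis. Payload 3.8 kg.
Tool frame: the origin (TCP) lies on the mounting face of the last link; the fingertips stand 173 mm ahead of it and the grasp point (between the pads) lies 155 mm ahead of it (bot.hold_point_z is the distance from the TCP to the grasp point, in m); z points along the fingers, y is the line along which they close (so a half turn about z gives the same grasp; the last joint's range is limited). The gripper opens to 85 mm and grips with 20 to 120 N. Pads are 22 mm wide; open, the fingers measure 114 mm over their backs; the gripper's body (76 mm by 85 mm) begins 54 mm behind the grasp point. The pads swing forward as they close: fully open they stand 13 mm farther back than shut.
Start: joints at [-1.345, 0.264, 1.604, -0, 1.274, -0.037], TCP at [0.175, -0.652, 0.405] pointing down, gripper open.
Joint ranges: [-2.63, 2.63], [-0.94, 2.18], [0.31, 2.57], [-1.31, 4.45], [0, 2.66], [-2.55, 2.55]. Speed limits (rad/s): [2.57, 2.57, 3.14, 3.14, 3.14, 3.14].

## Interface

Orientations are given as a rotation vector (axis times angle).
In Python, from workcell import bot, optics gives the robot as it stands.
- The arm moves only by the shell command python3 -m jog 'ROWS' [OPENING] [FORCE]. ROWS is JSON, a list of rows, each an object of numbers: "dx", "dy", "dz": the shift along the tool's x, y, z in mm; "ax", "ay", "az": the turn, a rotation vector about the tool's x, y, z in degrees. A call has 1 to 20 rows; each row shifts and turns the commanded pose from where the row before left it, along the tool's axes as they then stand; what a row does not reach is not made up. A row lasts 1/12 s, in which the tool goes at most 41.7 mm and 7.16 degrees, less where a joint would pass 70% of its speed; a pose out of reach is approached as far as the arm can. A call with a gripper value outside its range is refused whole. OPENING is the opening, from 0 (shut) to 1 (fully open), set as the call begins (- or left out, the last holds). The fingers move at their own pace and stop on an object; FORCE is the grip in N (left out, the last holds). Time passes only in rows, so rows that do not move let the fingers close. It gives the time, the measured TCP pose, the force, the opening and the grip force at its end, in the units of the state.
- bot.read_state(): the state, without advancing time (a new reading comes with each control period).
- optics.read_camera(name): name is "scene" or "side" or "wrist"; returns a dict with "img" (420x560x3 uint8, red, green, blue), "vertical_fov" (degrees; the focal length in pixels is half the picture's height over the tangent of half this angle, whatever the lens; pixels are square), "cx", "cy" (the principal point, pixels), "k1" (the pictures are not rectified: a ray, as slopes to the right and down, at radius r is drawn at 1 + k1 r^2 times it, then the intrinsics apply), "R" (3x3) and "t" (3): a world point X has camera coordinates R X + t; the wrist camera has in their place "tool_from_camera" (4x4, takes a point from camera to tool coordinates, whose origin is the TCP and whose axes are the flange's). Camera axes: x right, y down, z forward; pixel columns grow to the right and rows downward; lengths in m; the calibration is good to about 2 mm. A picture is of the moment at which its call begins: read the wrist's pose just before it. There is no depth.
- bot.finish_job(): hands the job in; it is judged then, once.
The state is a dict: "time": time; "q": joint angles; "joint_vel": joint speeds; "joint_torque": joint torques, N m; "tool_pos": TCP position; "tcp_rot": TCP orientation; "wrist_force": force on the tool from outside, world axes, zero at the start; "torque": the same for the moment, N m; "width": opening from 0.0 (shut) to 1.0 (fully open); "grip_force": force on a finger pad.
Only numpy, scipy, OpenCV 4.12 (cv2) and the standard library are available. Lean on these libraries where they do the work, as an engineer would, in place of code of your own. Each camera call takes 0.05 s, during which the arm holds its last target. There are 200 camera calls.

## Task

Slide the copper-coloured collar over the top of the upright stud, all the way down onto its base plate; then grip the stud above the collar and slide the part, flat on the jig bed, into the corner until the plate sits square and flush against both the blue and the red stop. Finish while still gripping the stud and pressing the plate firmly against both stops at once, as if for tack welding: do not let go. Leave the other things on the bench where they lie.

Things in the scene. Friction and masses are not known exactly. Their poses are not given: they have to be found in the camera images.
- jig: Welding jig fixed to the bench: level aluminium bed 220 x 220 x 12 mm, origin at the centre of its underside (bench height), x and y along its sides, z up. Two stops on it, 24 mm high, make an inside corner towards +x +y: inner faces at x = +85 and y = +85 mm. With the plate flush in the corner the post's origin is at x = y = +45 mm here. Smooth, low friction.
- stop_x: Blue steel bar stop fixed on the jig, 22 mm thick in jig x, 170 mm long along jig y, 24 mm high. Origin at the centre of its underside, at jig (96, 0, 12) mm; axes as the jig's. Its inner face looks to jig -x.
- stop_y: Red steel bar stop fixed on the jig, 170 mm long along jig x, 22 mm thick in jig y, 24 mm high. Origin at the centre of its underside, at jig (0, 96, 12) mm; axes as the jig's. Its inner face looks to jig -y.
- post: The work part, loose on the jig bed, 30 to 95 mm short of each stop, up to 0.3 rad out of square: dark steel base plate 80 x 80 x 10 mm, round 20 mm stud rising from its middle to 72 mm above the plate's underside (last 6 mm tapers to 12 mm diameter). About 0.6 kg. Origin at the centre of the plate's underside, x and y along its sides, z up.
- collar: Copper-coloured ring lying flat on the bench, 44 mm outer diameter, 25 mm bore, 22 mm high, about 0.17 kg. Origin at the centre of its underside, z along its axis. Seated, its underside rests on the plate, 10 mm above the post's origin, leaving 40 mm of stud free above it.
- angle: Bystander: offcut of steel angle, 60 x 50 mm foot, 50 mm high upright. Origin at the centre of its underside. Leave alone.
- magnet: Bystander: red block-shaped welding magnet 70 x 45 x 18 mm. Origin at the centre of its underside. Leave alone.
- brush: Bystander: brush with a pink handle, roughly 200 x 30 mm, lying on the bench at the right of the jig, lengthwise along its x. Leave alone.
Not all that is in view belongs to the job. Of the things like the post, leave any that is turquoise; of the rest the smaller one is meant. Several things look just like the collar: the one meant starts farthest to the robot's right.

How it is judged:
On the way, in this order (a step that is already met when the one before it is completed fails the run):
1. the collar sits over the stud, down on the base plate (horizontal distance between collar and post below 0.007 m and z of collar in the frame of post between 0.007 and 0.013 m and angle between the z axis of collar and the z axis of post, either way round below 0.12 rad), for 0.2 s.
2. the gripped part is pressed flush against both stops (x of post in the frame of jig between 0.042 and 0.048 m and y of post in the frame of jig between 0.042 and 0.048 m and (angle between the x axis of post and the x axis of jig, either way round below 0.04 rad or angle between the x axis of post and the y axis of jig, either way round below 0.04 rad) and angle between post's own z axis and vertical below 0.05 rad and z of post in the frame of jig below 0.015 m and contact force between post and stop_x above 1.5 N and contact force between post and stop_y above 1.5 N and contact force between the fingers and post above 2 N), for 0.2 s.
At the end, for the whole second after the job is handed in: Collar on the plate around the stud (within 3 mm); plate flat on the bed, within 3 mm of home in jig x and y, square within 0.04 rad, pressing each stop with over 1.5 N; fingers on the post with over 2 N; all held through the last second (all of step 1 and all of step 2); the arm keeps its last pose, push and grip.
It fails at once if a bystander is moved by more than 20 mm (distance of any of angle, magnet, brush from where it was at the start of the episode above 0.02 m).
It also fails if it takes over 72 s, if anything falls off the work surface, if the arm or the gripper's body presses on something with over 40 N, if the wrist force passes 120 N, or if a joint passes its speed limit or range.

## Working session

There is one attempt and no reset: what is moved stays moved. The work goes in short steps, Python scripts to look and compute and a shell command to move; the robot and the scene stay as the last step left them, time stands still between calls to the robot, and variables do not carry over. Pictures are saved under pics/ and viewed, at most 10 in all, crops included, and the job is handed in when it is done.

```bash
ls; mkdir -p pics; python3 - <<'E'
from workcell import bot, optics
import cv2,numpy as np
print(bot.read_state())
for n in("scene","side"):
    c=optics.read_camera(n); cv2.imwrite(f"pics/{n}0.png",c["img"][:,:,::-1])
    np.savez(f"{n}0.npz",**c)
    print(n,{k:v for k,v in c.items() if k!="img"})
E
```

```text
pics
{'time': 0.0, 'q': array([-1.34492063e+00,  2.64801653e-01,  1.60540226e+00, -4.40451225e-05,
        1.27365237e+00, -3.68969628e-02]), 'joint_vel': array([-0.0014354 , -0.00105113,  0.00112071, -0.00045847, -0.00039187,
       -0.00032853]), 'joint_torque': array([-2.05827171e-03, -5.15115023e+01, -3.67315149e+01,  2.92621380e-04,
        1.29034475e-02,  4.17695873e-06]), 'tool_pos': array([ 0.17525469, -0.65150179,  0.40331361]), 'tcp_rot': array([-3.11228311e+00, -4.11301237e-01,  4.01025423e-04]), 'wrist_force': array([ 0.48199466, -0.25665146, -0.48247529]), 'torque': array([0.02342031, 0.0011155 , 0.01465015]), 'grip_force': 0.0, 'width': 0.9995058417180064}
scene {'vertical_fov': 42.13930878819249, 'cx': 275.24260344117164, 'cy': 212.06959951623202, 'k1': -0.06242936594526328, 'R': array([[-0.88634763,  0.46263523,  0.01888204],
       [ 0.32145503,  0.64419151, -0.69403455],
       [-0.33324848, -0.60908615, -0.71969404]]), 't': array([ 0.49635373, -0.10594707,  1.4441549 ])}
side {'vertical_fov': 46.12179920526859, 'cx': 278.5561278767868, 'cy': 214.0528127754065, 'k1': 0.02472368200634389, 'R': array([[ 0.97009018, -0.24238514, -0.01320929],
       [-0.17117706, -0.6444846 , -0.74521005],
       [ 0.17211466,  0.72518208, -0.66669896]]), 't': array([-0.55133476,  0.09435085,  1.26494444])}
```

View pics/scene0.png

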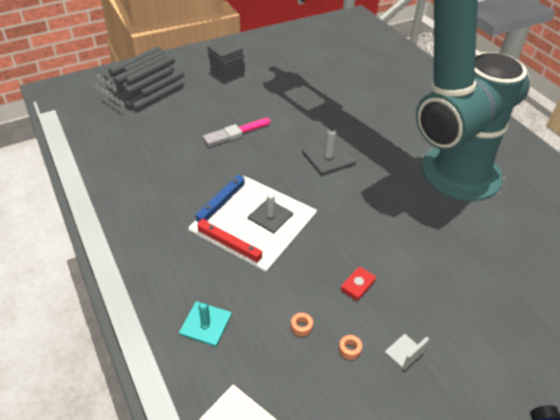

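View pics/side0.png

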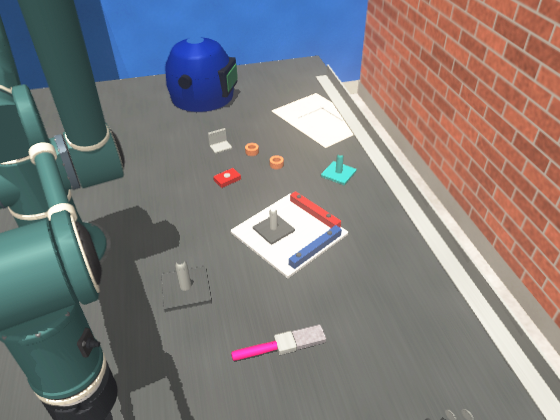

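The scene picture shows three collar/post lookalike groups.
- Collars: scene (302,324) and (351,346); side (277,162) and (252,149).
- Posts: on the jig (270,208), a larger dark one (328,150), and a turquoise one (205,318).

The choice is the post on the jig and whichever collar has the smaller y, which I'll compute.

```bash
cat > h.py <<'E'
import numpy as np, cv2
from scipy.spatial.transform import Rotation as Ro
from workcell import bot, optics
def cam(name):
    if name=="wrist":
        s=bot.read_state(); c=dict(optics.read_camera(name))
        T=np.eye(4); T[:3,:3]=Ro.from_rotvec(s["tcp_rot"]).as_matrix(); T[:3,3]=s["tool_pos"]
        W=np.linalg.inv(T@c["tool_from_camera"]); c["R"]=W[:3,:3]; c["t"]=W[:3,3]
    else: c=dict(optics.read_camera(name))
    return c
def K(c):
    h=c["img"].shape[0]; f=h/2/np.tan(np.radians(float(c["vertical_fov"]))/2)
    return np.array([[f,0,float(c["cx"])],[0,f,float(c["cy"])],[0,0,1]])
def dist(c): return np.array([float(c["k1"]),0,0,0,0])
def ray(c,uv):
    n=cv2.undistortPoints(np.array(uv,float).reshape(-1,1,2),K(c),dist(c))[:,0]
    d=np.c_[n,np.ones(len(n))]@c["R"]; return -c["R"].T@c["t"],d
def onz(c,uv,z):
    o,d=ray(c,uv); return o+d*((z-o[2])/d[:,2])[:,None]
def proj(c,X):
    return cv2.projectPoints(np.array(X,float).reshape(-1,1,3),cv2.Rodrigues(c["R"])[0],c["t"],K(c),dist(c))[0][:,0]
def hsv(c): return cv2.cvtColor(np.ascontiguousarray(c["img"]),cv2.COLOR_RGB2HSV)
def blobs(m,amin=30):
    n,l,s,ce=cv2.connectedComponentsWithStats(m.astype(np.uint8)); return [(l==i,s[i],ce[i]) for i in range(1,n) if s[i,4]>=amin]
E
python3 - <<'E'
from h import *
np.set_printoptions(precision=4,suppress=True)
for n in("scene","side"):
    c=dict(np.load(n+"0.npz")); H,S,V=[a.astype(int) for a in cv2.split(hsv(c))]
    print(n)
    for nm,m,z in (("collar",(H>=6)&(H<=16)&(S>120)&(V>120),.011),("red",((H<5)|(H>175))&(S>170)&(V>80),.03),("blue",(H>105)&(H<125)&(S>150)&(V>60),.03)):
        for b,s,ce in blobs(m):
            p=onz(c,[ce],z)[0]
            if .2<p[0]<1.2 and abs(p[1])<.8: print(nm,s,ce,p)
    w=(S<50)&(V>180)
    for b,s,ce in blobs(w,1500):
        p=onz(c,[ce],.012)[0]; print("white",s,ce,p)
        if .2<p[0]<1 and abs(p[1])<.5:
            hull=cv2.convexHull(np.argwhere(b)[:,::-1].astype(np.int32)); ap=cv2.approxPolyDP(hull,6,True)[:,0]; print(ap.tolist(), onz(c,ap,.012))
            x,y,ww,hh=s[:4]; m=np.zeros_like(b); cv2.fillConvexPoly(mm:=m.astype(np.uint8),hull,1)
            for b2,s2,c2 in blobs((mm>0)&(V<100)&(S<100),60):
                h2=cv2.convexHull(np.argwhere(b2)[:,::-1].astype(np.int32)); a2=cv2.approxPolyDP(h2,3,True)[:,0]
                print("dark",s2,c2,onz(c,[c2],.022)); print(a2.tolist(),onz(c,a2,.022))
for n,x,y,w in(("scene",180,165,150),("side",220,180,140)):
    pass
a=cv2.imread("pics/scene0.png")[165:275,180:330]; b=cv2.imread("pics/side0.png")[185:285,220:360]
A=cv2.resize(a,(600,440),interpolation=cv2.INTER_CUBIC);cv2.imwrite("pics/crop1.png",A)
E
```

```text
scene
collar [295 316  14  11  90] [301.5667 319.9333] [0.6104 0.2117 0.011 ]
collar [291 321  22  15 114] [300.5351 330.193 ] [0.6241 0.2317 0.011 ]
collar [343 339  16  11  87] [350.8276 342.6322] [0.5496 0.3016 0.011 ]
collar [340 340  22  19 123] [348.8943 353.122 ] [0.5656 0.3195 0.011 ]
red [199 220  62  41 618] [229.0469 240.4547] [ 0.6601 -0.0337  0.03  ]
red [342 268  33  32 463] [357.514  284.0821] [0.4687 0.1984 0.03  ]
blue [197 176  46  43 299] [219.7057 198.6555] [ 0.6255 -0.1656  0.03  ]
white [  34  102  146  318 7852] [108.9371 278.3988] [ 0.9301 -0.0651  0.012 ]
[[179, 419], [146, 415], [34, 102], [55, 111]] [[ 0.906   0.2941  0.012 ]
 [ 0.956   0.261   0.012 ]
 [ 0.9539 -0.8118  0.012 ]
 [ 0.9064 -0.736   0.012 ]]
white [    0   139   118   281 21462] [ 41.3866 303.4019] [ 1.0746 -0.0644  0.012 ]
white [ 189  176  128   95 4157] [258.9646 220.6995] [ 0.5656 -0.0731  0.012 ]
[[316, 210], [266, 270], [189, 229], [243, 176]] [[ 0.4264 -0.0431  0.012 ]
 [ 0.6174  0.0658  0.012 ]
 [ 0.7233 -0.1223  0.012 ]
 [ 0.5325 -0.2322  0.012 ]]
side
collar [371  55  10  15  62] [3
[... 3009 characters left out ...]
.092 ] [ 0.9941 -0.2116  0.012 ]
[[559, 378], [327, 65], [359, 80], [559, 355]] [[ 0.977  -0.6235  0.012 ]
 [ 0.9763  0.8167  0.012 ]
 [ 1.0543  0.6584  0.012 ]
 [ 1.0102 -0.5795  0.012 ]]
white [ 272   75  288  345 8762] [414.1371 224.7781] [ 0.8994 -0.1502  0.012 ]
[[559, 419], [546, 418], [273, 109], [327, 76], [559, 402]] [[ 0.9236 -0.6941  0.012 ]
 [ 0.902  -0.6869  0.012 ]
 [ 0.6812  0.5327  0.012 ]
 [ 0.9459  0.724   0.012 ]
 [ 0.9449 -0.666   0.012 ]]
white [ 231  193  117   85 3437] [283.8921 234.5502] [ 0.5582 -0.0984  0.012 ]
[[347, 234], [286, 277], [231, 229], [290, 193]] [[ 0.717  -0.1382  0.012 ]
 [ 0.5269 -0.2397  0.012 ]
 [ 0.4287 -0.0425  0.012 ]
 [ 0.6176  0.0617  0.012 ]]
```

```bash
python3 - <<'E'
from h import *
for nm,x,y in (("crop2",0,0),):
    s=cv2.imread("pics/scene0.png")[165:275,180:330]; t=cv2.imread("pics/scene0.png")[290:370,270:380]
    cv2.imwrite("pics/crop2.png",np.vstack([cv2.resize(s,(450,330),interpolation=3),cv2.resize(t,(450,260),interpolation=3)]))
E
```

```text
(no output)
```

View pics/crop2.png

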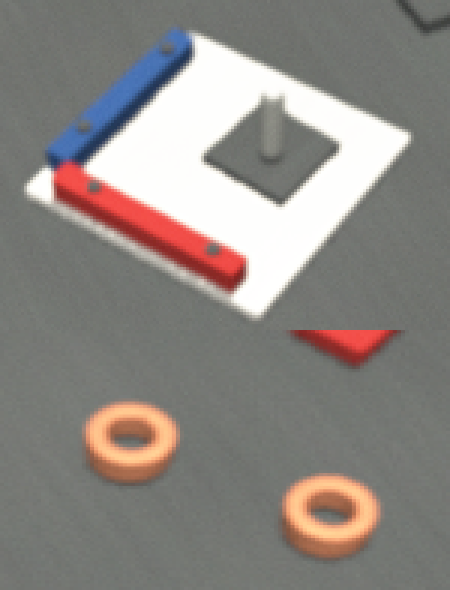

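The wanted collar is the one at about (0.614, 0.219): scene (302,324), the smaller y of the two. The post is the dark one on the jig. In the crop, both are clear and upright, with the plate short of both stops. The jig's yaw is about -61.5°, so I'll use a tool yaw of about 28.5°. Next I move over the jig for a wrist look.

```bash
python3 -m jog '[{"az":-6.75},{"az":-6.75},{"dx":34.5,"dy":-17},{"dx":34.5,"dy":-17},{"dx":34.5,"dy":-17},{"dx":34.5,"dy":-17},{"dx":34.5,"dy":-17},{"dx":34.5,"dy":-17},{"dx":34.5,"dy":-17},{"dx":34.5,"dy":-17},{"dx":34.5,"dy":-17},{"dx":34.5,"dy":-17},{"dx":34.5,"dy":-17},{"dx":34.5,"dy":-17},{"dx":34.5,"dy":-17},{"dx":34.5,"dy":-17},{"dx":34.5,"dy":-17},{"dx":34.5,"dy":-17},{"dx":34.5,"dy":-17},{}]' 1 60
python3 - <<'E'
from h import *
np.set_printoptions(precision=4,suppress=True)
c=cam("wrist"); s=bot.read_state()
print(s["time"],s["tool_pos"],s["tcp_rot"]); print(c["tool_from_camera"],c["vertical_fov"],c["k1"],-c["R"].T@c["t"])
cv2.imwrite("pics/w1.png",c["img"][:,:,::-1]); np.savez("w1.npz",**c)
print(proj(c,[[.614,.219,.022],[.574,-.0865,.012],[.72,-.13,.012]]))
E
```

```text
0.15 [ 0.1753 -0.6516  0.4036] [-3.1127 -0.4114  0.0003]
[[ 0.0006 -0.9461 -0.3238  0.0819]
 [ 1.      0.0008 -0.0004 -0.0008]
 [ 0.0007 -0.3238  0.9461  0.0301]
 [ 0.      0.      0.      1.    ]] 60.85378829086146 0.01566454582928186 [ 0.2542 -0.6294  0.3733]
[[-2574.4248 -2362.7594]
 [ -669.9943  -968.0607]
 [ -855.0417 -1897.4342]]invalid input
```

View pics/w1.png

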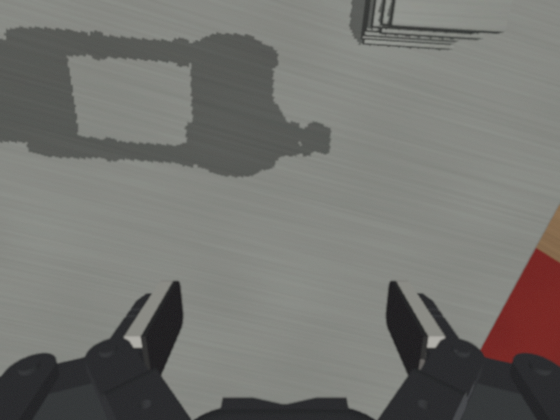

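The wrist view at the start shows only bench, with the fingers at the bottom. The call was refused because an empty row isn't allowed, so I'm resending it.

```bash
python3 -m jog '[{"az":-6.75},{"az":-6.75},{"dx":34.5,"dy":-17},{"dx":34.5,"dy":-17},{"dx":34.5,"dy":-17},{"dx":34.5,"dy":-17},{"dx":34.5,"dy":-17},{"dx":34.5,"dy":-17},{"dx":34.5,"dy":-17},{"dx":34.5,"dy":-17},{"dx":34.5,"dy":-17},{"dx":34.5,"dy":-17},{"dx":34.5,"dy":-17},{"dx":34.5,"dy":-17},{"dx":34.5,"dy":-17},{"dx":34.5,"dy":-17},{"dx":34.5,"dy":-17},{"dx":34.5,"dy":-17},{"dz":0},{"dz":0}]' 1 60
python3 - <<'E'
from h import *
np.set_printoptions(precision=4,suppress=True)
c=cam("wrist"); s=bot.read_state()
print(s["time"],s["tool_pos"],s["tcp_rot"])
cv2.imwrite("pics/w2.png",c["img"][:,:,::-1]); np.savez("w2.npz",**c)
E
```

```text
0.2 [ 0.1753 -0.6516  0.4038] [-3.113  -0.4114  0.0002]invalid input
```

View pics/w2.png

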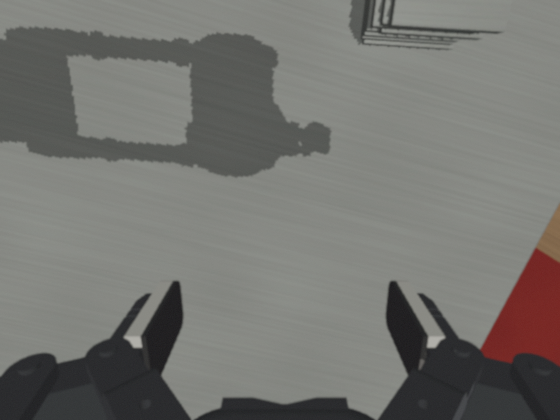

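```bash
python3 -m jog '[{"az":-6.75}]'; python3 -m jog '[{"az":-6.75}]' 1.0; python3 -m jog --help
```

```text
invalid input
invalid input
invalid input: not JSON, or not a number
```

```bash
python3 -m jog '[{"dx":0,"dy":0,"dz":0,"ax":0,"ay":0,"az":-6.75}]'; python3 -m jog '[{"dx":0,"dy":0,"dz":0,"ax":0,"ay":0,"az":-6.75}]' 1.0 60
```

```text
time: 0.28
tool_pos: [0.1753, -0.6517, 0.4041]
tcp_rot: [-3.084, -0.595, 0.0]
wrist_force: [0.4, 0.4, -0.1]
width: 0.998
grip_force: 0.0
time: 0.37
tool_pos: [0.1753, -0.6517, 0.4042]
tcp_rot: [-3.042, -0.783, -0.0]
wrist_force: [1.3, 0.5, 0.5]
width: 1.001
grip_force: 0.0
```

All six keys are needed per row.

```bash
python3 -m jog '[{"dx":34.5,"dy":-17,"dz":0,"ax":0,"ay":0,"az":0},{"dx":34.5,"dy":-17,"dz":0,"ax":0,"ay":0,"az":0},{"dx":34.5,"dy":-17,"dz":0,"ax":0,"ay":0,"az":0},{"dx":34.5,"dy":-17,"dz":0,"ax":0,"ay":0,"az":0},{"dx":34.5,"dy":-17,"dz":0,"ax":0,"ay":0,"az":0},{"dx":34.5,"dy":-17,"dz":0,"ax":0,"ay":0,"az":0},{"dx":34.5,"dy":-17,"dz":0,"ax":0,"ay":0,"az":0},{"dx":34.5,"dy":-17,"dz":0,"ax":0,"ay":0,"az":0},{"dx":34.5,"dy":-17,"dz":0,"ax":0,"ay":0,"az":0},{"dx":34.5,"dy":-17,"dz":0,"ax":0,"ay":0,"az":0},{"dx":34.5,"dy":-17,"dz":0,"ax":0,"ay":0,"az":0},{"dx":34.5,"dy":-17,"dz":0,"ax":0,"ay":0,"az":0},{"dx":34.5,"dy":-17,"dz":0,"ax":0,"ay":0,"az":0},{"dx":34.5,"dy":-17,"dz":0,"ax":0,"ay":0,"az":0},{"dx":34.5,"dy":-17,"dz":0,"ax":0,"ay":0,"az":0},{"dx":34.5,"dy":-17,"dz":0,"ax":0,"ay":0,"az":0},{"dx":0,"dy":0,"dz":0,"ax":0,"ay":0,"az":0},{"dx":0,"dy":0,"dz":0,"ax":0,"ay":0,"az":0}]' 1 60
python3 - <<'E'
from h import *
np.set_printoptions(precision=4,suppress=True)
c=cam("wrist"); s=bot.read_state()
print(s["time"],s["tool_pos"],s["tcp_rot"],s["q"])
cv2.imwrite("pics/w3.png",c["img"][:,:,::-1]); np.savez("w3.npz",**c)
E
```

```text
time: 1.87
tool_pos: [0.5309, -0.1472, 0.4044]
tcp_rot: [-3.043, -0.781, 0.001]
wrist_force: [-0.5, -0.2, 1.4]
width: 0.998
grip_force: 0.0
1.9167 [ 0.5303 -0.1484  0.4043] [ 3.0437  0.7783 -0.0015] [-0.3178  0.0295  1.8715 -0.0006  1.2414  0.7525]
```

View pics/w3.png

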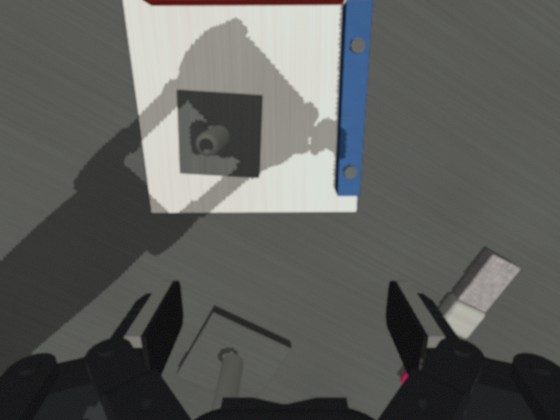

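The wrist view shows the jig: plate corners near (178,91), (263,96), (259,177) and (181,173), stud top at (207,145), the blue stop on the right and the red stop at the top. I'll measure these along with the brush, then move on to the collar.

```bash
cat > m.py <<'E'
from h import *
np.set_printoptions(precision=4,suppress=True)
c=dict(np.load("w3.npz")); H,S,V=[a.astype(int) for a in cv2.split(hsv(c))]
m=np.zeros(V.shape,bool); m[80:200,150:285]=True
for t in (60,75,90):
    bl=sorted(blobs(m&(V<t),500),key=lambda b:-b[1][4])
    if not bl: continue
    b=cv2.morphologyEx(bl[0][0].astype(np.uint8),cv2.MORPH_OPEN,np.ones((25,25)))
    h=cv2.convexHull(np.argwhere(b)[:,::-1].astype(np.int32)); r=cv2.approxPolyDP(h,8,True)[:,0]
    P=onz(c,r,.022); print(t,r.tolist()); print(P, P.mean(0), [np.degrees(np.arctan2(*(P[(i+1)%len(P)]-P[i])[1::-1])) for i in range(len(P))],[np.linalg.norm(P[(i+1)%len(P)]-P[i]) for i in range(len(P))])
print("stud", onz(c,[[207,145]],.084))
P=onz(c,[[151,212],[356,212]],.012); d=P[1]-P[0]; print("bed near edge",P,np.linalg.norm(d),np.degrees(np.arctan2(d[1],d[0])))
bm=(H>100)&(H<125)&(S>120)&(V>50); b=blobs(bm,500)[0]; 
rc=cv2.boxPoints(cv2.minAreaRect(np.argwhere(b[0])[:,::-1].astype(np.float32))); print("blue",rc.tolist(),onz(c,rc,.036))
ys=np.arange(40,185,10); xs=[np.where(bm[y])[0].min() for y in ys]
P=onz(c,np.c_[xs,ys],.036);P2=onz(c,np.c_[xs,ys],.012); 
for Q in(P,P2): d=np.polyfit(Q[:,1],Q[:,0],1); print("blue inner line",Q[0],Q[-1],90-np.degrees(np.arctan(d[0])))
E
python3 m.py
```

```text
60 [[258, 156], [231, 154], [231, 121], [258, 121]]
[[ 0.5338 -0.1146  0.022 ]
 [ 0.5227 -0.0903  0.022 ]
 [ 0.5512 -0.0764  0.022 ]
 [ 0.5637 -0.099   0.022 ]] [ 0.5428 -0.0951  0.022 ] [np.float64(114.61103967011708), np.float64(26.024605291946262), np.float64(-61.11533102713428), np.float64(-152.54843225374452)] [np.float64(0.026682182392156164), np.float64(0.03172310546958925), np.float64(0.025867501649204115), np.float64(0.03368247591366385)]
75 [[258, 157], [228, 156], [206, 125], [204, 94], [260, 96]]
[[ 0.5329 -0.115   0.022 ]
 [ 0.5194 -0.0886  0.022 ]
 [ 0.5362 -0.057   0.022 ]
 [ 0.561  -0.0435  0.022 ]
 [ 0.5848 -0.0902  0.022 ]] [ 0.5469 -0.0789  0.022 ] [np.float64(116.95328529295269), np.float64(62.062435952370755), np.float64(28.45542560369305), np.float64(-63.033632885984915), np.float64(-154.41916589901936)] [np.float64(0.029664996392815696), np.float64(0.03574237398006659), np.float64(0.028268855330317463), np.float64(0.052340624788414475), np.float64(0.05752692477123625)]
90 [[259, 158], [216, 155], [203, 93], [260, 96]]
[[ 0.5325 -0.1164  0.022 ]
 [ 0.5146 -0.077
[... 241 characters left out ...]
71921615831), np.float64(0.05868357093004653), np.float64(0.05324265525571386), np.float64(0.05847517898395831)]
stud [[ 0.5339 -0.0731  0.084 ]]
bed near edge [[ 0.423  -0.0423  0.012 ]
 [ 0.529  -0.2346  0.012 ]] 0.21956953316766167 -61.14681351142054
blue [[332.96551513671875, 193.58624267578125], [344.44482421875, -1.5620696544647217], [371.70343017578125, 0.0413818359375], [360.22412109375, 195.189697265625]] [[ 0.5391 -0.196   0.036 ]
 [ 0.687  -0.1167  0.036 ]
 [ 0.6968 -0.1371  0.036 ]
 [ 0.5506 -0.2203  0.036 ]]
blue inner line [ 0.6601 -0.1321  0.036 ] [ 0.5527 -0.1923  0.036 ] 29.297909060249516
blue inner line [ 0.6642 -0.1339  0.012 ] [ 0.5492 -0.1983  0.012 ] 29.297909060249523
```

```bash
python3 -m jog '[{"dx":34.4,"dy":-22.5,"dz":0,"ax":0,"ay":0,"az":0},{"dx":34.4,"dy":-22.5,"dz":0,"ax":0,"ay":0,"az":0},{"dx":34.4,"dy":-22.5,"dz":0,"ax":0,"ay":0,"az":0},{"dx":0,"dy":-40,"dz":0,"ax":0,"ay":0,"az":0},{"dx":0,"dy":-40,"dz":0,"ax":0,"ay":0,"az":0},{"dx":0,"dy":-40,"dz":0,"ax":0,"ay":0,"az":0},{"dx":0,"dy":-40,"dz":0,"ax":0,"ay":0,"az":0},{"dx":0,"dy":0,"dz":30,"ax":0,"ay":0,"az":0},{"dx":0,"dy":0,"dz":30,"ax":0,"ay":0,"az":0},{"dx":0,"dy":0,"dz":0,"ax":0,"ay":0,"az":0},{"dx":0,"dy":0,"dz":0,"ax":0,"ay":0,"az":0}]' 1 60
cat > col.py <<'E'
from h import *
np.set_printoptions(precision=4,suppress=True)
c=cam("wrist"); s=bot.read_state(); R=Ro.from_rotvec(s["tcp_rot"]).as_matrix()
print(s["time"],s["tool_pos"],R)
H,S,V=[a.astype(int) for a in cv2.split(hsv(c))]
m=(H>=5)&(H<=16)&(S>110)&(V>70)
for b,st,ce in blobs(m,300):
    (x,y),(w,h),a=cv2.fitEllipse(max(cv2.findContours(b.astype(np.uint8),0,1)[0],key=len)); p=onz(c,[[x,y]],.011)[0]
    hole=blobs(~b[st[1]:st[1]+st[3],st[0]:st[0]+st[2]],20)
    hole=[q for q in hole if q[1][0]>0 and q[1][1]>0 and q[1][0]+q[1][2]<st[2]and q[1][1]+q[1][3]<st[3]]
    print(st,x,y,w,h,"pos",p,"tool xy mm",1000*(R.T@(p-s["tool_pos"])),[onz(c,[q[2]+st[:2]],.011) for q in hole])
cv2.imwrite("pics/col.png",c["img"][:,:,::-1])
E
python3 col.py
```

```text
time: 2.83
tool_pos: [0.511, 0.0988, 0.343]
tcp_rot: [-3.045, -0.772, 0.008]
wrist_force: [0.2, -0.5, 0.6]
width: 1.0
grip_force: 0.0
2.8833 [0.5121 0.0989 0.3449] [[ 0.8792  0.4764 -0.001 ]
 [ 0.4764 -0.8792 -0.0004]
 [-0.001  -0.0001 -1.    ]]
[  23    0   75   37 1847] 64.15609741210938 15.10627555847168 37.472373962402344 77.34778594970703 pos [0.5471 0.3068 0.011 ] tool xy mm [ 130.1707 -166.0916  333.796 ] []
[177   0  59  23 841] 206.59344482421875 8.895145416259766 23.79995346069336 55.06216812133789 pos [0.6019 0.2157 0.011 ] tool xy mm [134.9601 -59.9074 333.7806] []
```

```bash
python3 -m jog '[{"dx":30,"dy":-20,"dz":0,"ax":0,"ay":0,"az":0},{"dx":30,"dy":-20,"dz":0,"ax":0,"ay":0,"az":0},{"dx":30,"dy":-20,"dz":0,"ax":0,"ay":0,"az":0},{"dx":0,"dy":0,"dz":30,"ax":0,"ay":0,"az":0},{"dx":0,"dy":0,"dz":30,"ax":0,"ay":0,"az":0},{"dx":0,"dy":0,"dz":0,"ax":0,"ay":0,"az":0},{"dx":0,"dy":0,"dz":0,"ax":0,"ay":0,"az":0}]' 1 60
python3 col.py
```

```text
time: 3.47
tool_pos: [0.5626, 0.1949, 0.2846]
tcp_rot: [3.045, 0.773, -0.004]
wrist_force: [0.7, 0.3, 0.0]
width: 0.999
grip_force: 0.0
3.5167 [0.5634 0.1951 0.2863] [[ 0.879   0.4767  0.0011]
 [ 0.4767 -0.879   0.0002]
 [ 0.001   0.0003 -1.    ]]
[ 254   92   68   69 2629] 287.6406555175781 125.9383544921875 66.65509033203125 68.39906311035156 pos [0.6137 0.2214 0.011 ] tool xy mm [ 56.5068   0.7647 275.3394] [array([[0.6144, 0.2219, 0.011 ]])]
[ 103  107   63   67 2057] 134.71652221679688 137.9314727783203 55.782371520996094 61.60725402832031 pos [0.5577 0.3077 0.011 ] tool xy mm [  48.4099 -101.8143  275.3015] []
```

```bash
python3 -m jog '[{"dx":28,"dy":0.5,"dz":0,"ax":0,"ay":0,"az":0},{"dx":28,"dy":0.5,"dz":0,"ax":0,"ay":0,"az":0},{"dx":0,"dy":0,"dz":25,"ax":0,"ay":0,"az":0},{"dx":0,"dy":0,"dz":25,"ax":0,"ay":0,"az":0},{"dx":0,"dy":0,"dz":0,"ax":0,"ay":0,"az":0},{"dx":0,"dy":0,"dz":0,"ax":0,"ay":0,"az":0}]' 1 60
python3 col.py
```

```text
time: 4.02
tool_pos: [0.6123, 0.2211, 0.2357]
tcp_rot: [3.045, 0.773, -0.001]
wrist_force: [-1.1, 0.0, 0.6]
width: 1.002
grip_force: 0.0
4.0667 [0.6129 0.2214 0.2369] [[ 0.8787  0.4773  0.002 ]
 [ 0.4773 -0.8787  0.0006]
 [ 0.0021  0.0004 -1.    ]]
[ 249  194   76   80 3786] 286.5430908203125 233.5006561279297 74.62625122070312 77.52316284179688 pos [0.6134 0.2214 0.011 ] tool xy mm [ -0.042    0.1668 225.9031] [array([[0.614 , 0.2217, 0.011 ]])]
[  76  210   74   79 3241] 112.83531951904297 247.18214416503906 68.15465545654297 72.65782165527344 pos [0.5564 0.3078 0.011 ] tool xy mm [  -8.8633 -103.014   225.8443] []
```

View pics/col.png

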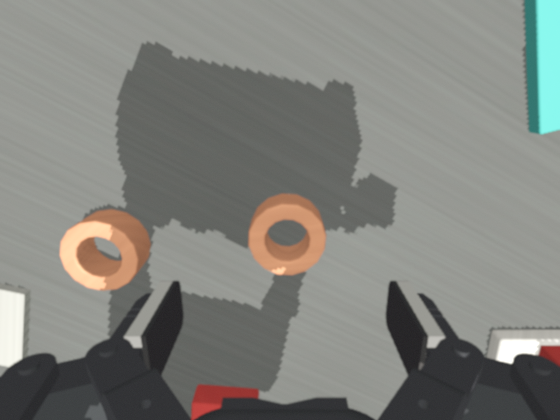

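The collar sits at (287,235), centred between the fingers, with clear room around it. Descend and grip.

```bash
python3 -m jog '[{"dx":0,"dy":0,"dz":20,"ax":0,"ay":0,"az":0},{"dx":0,"dy":0,"dz":20,"ax":0,"ay":0,"az":0},{"dx":0,"dy":0,"dz":12,"ax":0,"ay":0,"az":0},{"dx":0,"dy":0,"dz":7,"ax":0,"ay":0,"az":0},{"dx":0,"dy":0,"dz":0,"ax":0,"ay":0,"az":0},{"dx":0,"dy":0,"dz":0,"ax":0,"ay":0,"az":0}]' 1 60
python3 -m jog '[{"dx":0,"dy":0,"dz":0,"ax":0,"ay":0,"az":0},{"dx":0,"dy":0,"dz":0,"ax":0,"ay":0,"az":0},{"dx":0,"dy":0,"dz":0,"ax":0,"ay":0,"az":0},{"dx":0,"dy":0,"dz":0,"ax":0,"ay":0,"az":0},{"dx":0,"dy":0,"dz":0,"ax":0,"ay":0,"az":0},{"dx":0,"dy":0,"dz":0,"ax":0,"ay":0,"az":0},{"dx":0,"dy":0,"dz":0,"ax":0,"ay":0,"az":0},{"dx":0,"dy":0,"dz":0,"ax":0,"ay":0,"az":0},{"dx":0,"dy":0,"dz":0,"ax":0,"ay":0,"az":0},{"dx":0,"dy":0,"dz":0,"ax":0,"ay":0,"az":0}]' 0 40
```

```text
time: 4.57
tool_pos: [0.6125, 0.2218, 0.1766]
tcp_rot: [-3.045, -0.775, -0.001]
wrist_force: [0.8, -0.6, 0.3]
width: 1.0
grip_force: 0.0
time: 5.4
tool_pos: [0.6127, 0.2219, 0.1771]
tcp_rot: [3.044, 0.775, 0.003]
wrist_force: [-1.6, -0.6, 6.2]
width: 0.499
grip_force: 40.5
```

```bash
python3 -m jog '[{"dx":0,"dy":0,"dz":-10,"ax":0,"ay":0,"az":0},{"dx":0,"dy":0,"dz":-30,"ax":0,"ay":0,"az":0},{"dx":0,"dy":0,"dz":-30,"ax":0,"ay":0,"az":0},{"dx":0,"dy":0,"dz":-30,"ax":0,"ay":0,"az":0},{"dx":0,"dy":0,"dz":-33,"ax":0,"ay":0,"az":0},{"dx":-26,"dy":22.2,"dz":0,"ax":0,"ay":0,"az":0},{"dx":-26,"dy":22.2,"dz":0,"ax":0,"ay":0,"az":0},{"dx":-26,"dy":22.2,"dz":0,"ax":0,"ay":0,"az":0},{"dx":-26,"dy":22.2,"dz":0,"ax":0,"ay":0,"az":0},{"dx":-26,"dy":22.2,"dz":0,"ax":0,"ay":0,"az":0},{"dx":-26,"dy":22.2,"dz":0,"ax":0,"ay":0,"az":0},{"dx":-26,"dy":22.2,"dz":0,"ax":0,"ay":0,"az":0},{"dx":-26,"dy":22.2,"dz":0,"ax":0,"ay":0,"az":0},{"dx":-26,"dy":22.2,"dz":0,"ax":0,"ay":0,"az":0},{"dx":-26,"dy":22.2,"dz":0,"ax":0,"ay":0,"az":0},{"dx":0,"dy":0,"dz":0,"ax":0,"ay":0,"az":0},{"dx":0,"dy":0,"dz":0,"ax":0,"ay":0,"az":0},{"dx":0,"dy":0,"dz":0,"ax":0,"ay":0,"az":0}]' 0 40
python3 - <<'E'
from h import *
np.set_printoptions(precision=4,suppress=True)
c=cam("wrist"); s=bot.read_state()
cv2.imwrite("pics/w4.png",c["img"][:,:,::-1]); np.savez("w4.npz",**c,tp=s["tool_pos"],tr=s["tcp_rot"]); print(s["tool_pos"])
E
```

```text
time: 6.9
tool_pos: [0.4897, -0.0975, 0.3088]
tcp_rot: [-3.044, -0.773, -0.0]
wrist_force: [0.8, -0.2, -1.9]
width: 0.497
grip_force: 41.2
[ 0.4899 -0.097   0.3088]
```

View pics/w4.png

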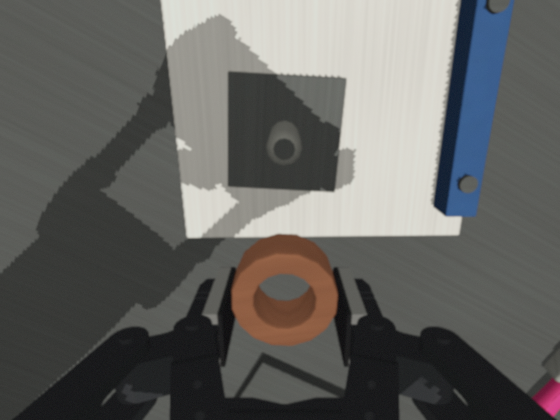

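The view shows the plate at (229,71), (346,78), (335,191) and (228,187), with the stud top disc at about (285,149). The held collar is level, with its bore at about (285,283). I'll refine these.

```bash
python3 - <<'E'
from h import *
np.set_printoptions(precision=4,suppress=True)
c=dict(np.load("w4.npz")); tp=c["tp"]; R=Ro.from_rotvec(c["tr"]).as_matrix()
T=lambda P:1000*((P-tp)@R)
g=cv2.cvtColor(c["img"],cv2.COLOR_RGB2GRAY)
t=g[134:164,268:302]; th,_=cv2.threshold(cv2.GaussianBlur(t,(3,3),0),0,255,cv2.THRESH_OTSU)
for b,s,ce in blobs(t<th,15): print("disc",th,s,ce+[268,134],T(onz(c,[ce+[268,134]],.084)))
P=onz(c,[[229,71],[346,78],[335,191],[228,187]],.022); print("plate",P,P.mean(0),T(P.mean(0)))
for i in range(4):
    d=P[(i+1)%4]-P[i]; print(np.linalg.norm(d),np.degrees(np.arctan2(d[1],d[0])))
H,S,V=[a.astype(int) for a in cv2.split(hsv(c))]
m=(H>=3)&(H<=16)&(S>90)&(V>40)
b,s,ce=max(blobs(m,300),key=lambda q:q[1][4]); hole=[q for q in blobs(~b,100) if 230<q[2][0]<340 and 240<q[2][1]<340]
print("collar",s,[ (q[1],q[2]) for q in hole])
# top ring: outer ellipse upper part, compare to expected projection of collar held at grasp axis
for z in(.1318,.1538):
    print("expected axis px",z,proj(c,[tp+R@np.array([0,0,0])+np.array([0,0,z-tp[2]])]))
d=np.array([[187,237],[460,235]]);Q=onz(c,d,.012);e=Q[1]-Q[0];print("bed edge",Q,np.linalg.norm(e),np.degrees(np.arctan2(e[1],e[0])))
bm=(H>100)&(H<125)&(S>120)&(V>50); ys=np.arange(20,200,10); Q=onz(c,np.c_[[np.where(bm[y])[0].min() for y in ys],ys],.024); k=np.polyfit(Q[:,0],Q[:,1],1); print("blue",np.degrees(np.arctan(k[0])))
E
```

```text
disc 73.0 [ 18   0  16  30 103] [298.0971 154.2427] [[ 47.4638   6.7998 224.7893]]
disc 73.0 [  6   5  21  22 347] [283.7435 149.3112] [[ 50.1535  -1.0331 224.7932]]
disc 73.0 [ 0 19 13 11 55] [271.3091 160.1636] [[ 44.2115  -7.8639 224.7938]]
plate [[ 0.553  -0.0197  0.022 ]
 [ 0.5866 -0.0907  0.022 ]
 [ 0.5156 -0.125   0.022 ]
 [ 0.4803 -0.0537  0.022 ]] [ 0.5339 -0.0723  0.022 ] [ 50.347   -0.6286 286.7932]
0.07851446942704075 -64.66955964745675
0.07882869923875355 -154.1536292745528
0.07957391439713438 116.33215486323601
0.08021735031035371 25.089402311024532
collar [ 230  235  109  111 8450] [(array([ 259,  274,   51,   27, 1017], dtype=int32), array([283.939 , 286.7778]))]
expected axis px 0.1318 [[286.0372 274.8501]]
expected axis px 0.1538 [[286.2513 301.7939]]
bed edge [[ 0.4236 -0.0426  0.012 ]
 [ 0.5303 -0.2348  0.012 ]] 0.21981043828441602 -60.97030046578625
blue 29.487841330425375
```

```bash
python3 -m jog '[{"dx":25,"dy":0,"dz":0,"ax":0,"ay":0,"az":0},{"dx":25.2,"dy":-0.3,"dz":0,"ax":0,"ay":0,"az":0},{"dx":0,"dy":0,"dz":20,"ax":0,"ay":0,"az":0},{"dx":0,"dy":0,"dz":18,"ax":0,"ay":0,"az":0},{"dx":0,"dy":0,"dz":0,"ax":0,"ay":0,"az":0},{"dx":0,"dy":0,"dz":0,"ax":0,"ay":0,"az":0},{"dx":0,"dy":0,"dz":0,"ax":0,"ay":0,"az":0}]' 0 40
python3 - <<'E'
from h import *
c=cam("wrist"); cv2.imwrite("pics/w5.png",c["img"][:,:,::-1]); np.savez("w5.npz",**c); print(bot.read_state()["tool_pos"])
E
```

```text
time: 7.53
tool_pos: [0.5341, -0.0725, 0.2711]
tcp_rot: [-3.044, -0.777, -0.0]
wrist_force: [0.1, -0.6, -0.5]
width: 0.493
grip_force: 41.2
[ 0.53437606 -0.07283033  0.27173596]
```

View pics/w5.png

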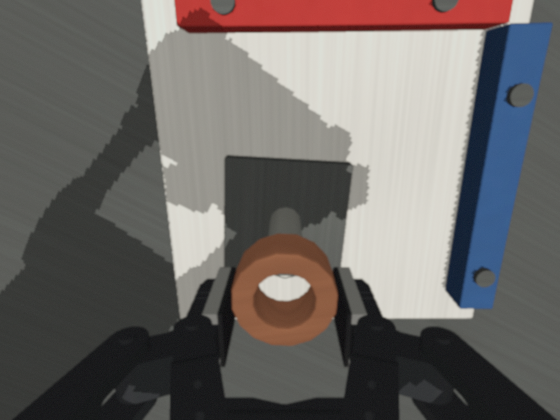

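The collar hangs just above the stud. Through the bore (285,288) white bed is seen, with the stud top at the bore's upper rim (285,275). I'll check that against the prediction.

```bash
python3 - <<'E'
from h import *
np.set_printoptions(precision=1,suppress=True)
c=dict(np.load("w5.npz"))
x,y=.53437,-.07283
a=np.linspace(0,2*np.pi,5)[:-1]
ex=np.array([.879,.477]);ey=np.array([.477,-.879])
def circ(r,z,ox=0,oy=0): return [[*(np.array([x,y])+(r*np.cos(t)+ox)*ex+(r*np.sin(t)+oy)*ey),z] for t in a]
print("stud top",proj(c,circ(.006,.084)).tolist()); print("stud 20 at 78",proj(c,circ(.01,.078)).tolist());print("collar bot bore",proj(c,circ(.0125,.0947)).tolist());print("collar top bore",proj(c,circ(.0125,.1167)).tolist());print("collar top outer",proj(c,circ(.022,.1167)).tolist())
i=c["img"]
print("stud cols",[ (r,np.where(i[r,255:320].mean(1)<62)[0][[0,-1]]+255) for r in()])
print(i[200:238:3,262:310:4].mean(2))
print(i[266:282:1,262:310:4].mean(2))
E
```

```text
stud top [[287.3520661001024, 254.19727124240282], [299.53251276030454, 265.35474403827493], [287.2031029126291, 276.1899945175989], [275.0210845703943, 265.2733774438448]]
stud 20 at 78 [[287.3066762158842, 241.5767946059829], [306.9698622735576, 259.80985496983186], [287.0692221129714, 277.2797397872809], [267.4019624398157, 259.6785847655921]]
collar bot bore [[287.6278590537385, 251.5557687099446], [314.56086967828367, 276.29963787794], [287.2900582282366, 299.69960960303536], [260.34927215543905, 276.1194294225986]]
collar top bore [[288.1107118278835, 275.8683824241819], [318.9371136248927, 303.54251742482586], [287.70062963282334, 329.531297149829], [256.86377445550863, 303.33515266006077]]
collar top outer [[288.27979339656565, 253.86280047418455], [342.53999284899146, 303.64434874766954], [287.5566324845675, 348.47309096505955], [233.2639641676156, 303.27930285114667]]
stud cols []
[[55.  56.  56.  54.3 56.  57.  53.7 55.7 57.  56.7 57.3 56.3]
 [55.3 54.  54.7 55.  57.  54.7 56.  56.7 56.3 54.3 58.7 53.7]
 [57.  56.  54.7 54.  58.3 58.3 59.7 56.3 56.  54.  56.7 55.7]
 [55.  
[... 1124 characters left out ...]
 97.   98.   98.3  98.3]
 [ 97.3  97.3  98.7  98.3  95.7  99.   98.3  95.7  96.   98.7  98.3  99.7]
 [ 98.   97.7 100.  116.7  97.3 118.3 115.7 101.7  98.  100.   98.3  98.3]
 [ 99.7  98.3 122.3 160.  115.3 155.3 157.  117.7 120.3 118.   98.3  99. ]
 [ 98.7 107.3 165.3 196.  157.  174.7 181.  143.  163.3 159.  101.7  99.7]
 [ 99.  133.7 197.7 208.7 194.  173.3 176.  174.  196.3 192.  128.   98.7]
 [ 99.3 169.3 207.7 211.  210.  188.3 183.  200.3 207.3 205.3 169.7 101. ]
 [107.3 196.3 209.3 211.  212.  205.7 203.7 209.3 207.3 208.3 199.3 111. ]
 [132.3 209.  209.  210.3 212.3 211.3 210.3 209.3 207.  208.3 209.  135.3]
 [164.  212.3 208.7 209.7 212.3 210.3 211.7 209.7 207.3 207.3 209.7 165.7]]
```

Matches to within about 1 mm, so I'll lower it.

```bash
python3 -m jog '[{"dx":0,"dy":0,"dz":8,"ax":0,"ay":0,"az":0},{"dx":0,"dy":0,"dz":8,"ax":0,"ay":0,"az":0},{"dx":0,"dy":0,"dz":8,"ax":0,"ay":0,"az":0},{"dx":0,"dy":0,"dz":0,"ax":0,"ay":0,"az":0}]' 0 40
python3 -m jog '[{"dx":0,"dy":0,"dz":10,"ax":0,"ay":0,"az":0},{"dx":0,"dy":0,"dz":10,"ax":0,"ay":0,"az":0},{"dx":0,"dy":0,"dz":10,"ax":0,"ay":0,"az":0},{"dx":0,"dy":0,"dz":10,"ax":0,"ay":0,"az":0},{"dx":0,"dy":0,"dz":5,"ax":0,"ay":0,"az":0},{"dx":0,"dy":0,"dz":0,"ax":0,"ay":0,"az":0},{"dx":0,"dy":0,"dz":0,"ax":0,"ay":0,"az":0},{"dx":0,"dy":0,"dz":0,"ax":0,"ay":0,"az":0}]' 0 40
```

```text
time: 7.92
tool_pos: [0.5326, -0.0732, 0.2445]
tcp_rot: [-3.043, -0.774, 0.005]
wrist_force: [0.0, 0.5, -2.6]
width: 0.5
grip_force: 41.2
time: 8.58
tool_pos: [0.534, -0.0733, 0.2018]
tcp_rot: [3.044, 0.775, 0.0]
wrist_force: [-0.8, -0.0, -1.7]
width: 0.497
grip_force: 41.2
```

```bash
python3 -m jog '[{"dx":0,"dy":0,"dz":1,"ax":0,"ay":0,"az":0},{"dx":0,"dy":0,"dz":1,"ax":0,"ay":0,"az":0},{"dx":0,"dy":0,"dz":1,"ax":0,"ay":0,"az":0},{"dx":0,"dy":0,"dz":0,"ax":0,"ay":0,"az":0},{"dx":0,"dy":0,"dz":0,"ax":0,"ay":0,"az":0}]' 0 40
python3 -m jog '[{"dx":0,"dy":0,"dz":0,"ax":0,"ay":0,"az":0},{"dx":0,"dy":0,"dz":0,"ax":0,"ay":0,"az":0},{"dx":0,"dy":0,"dz":0,"ax":0,"ay":0,"az":0},{"dx":0,"dy":0,"dz":0,"ax":0,"ay":0,"az":0},{"dx":0,"dy":0,"dz":0,"ax":0,"ay":0,"az":0}]' 0.8 40
```

```text
time: 9.0
tool_pos: [0.534, -0.0733, 0.1991]
tcp_rot: [3.044, 0.775, 0.001]
wrist_force: [-0.9, -0.2, 1.4]
width: 0.496
grip_force: 41.4
time: 9.42
tool_pos: [0.5338, -0.0733, 0.1987]
tcp_rot: [-3.045, -0.775, -0.0]
wrist_force: [0.5, -0.0, -0.4]
width: 0.802
grip_force: 0.0
```

```bash
python3 -m jog '[{"dx":0,"dy":0,"dz":-7,"ax":0,"ay":0,"az":0},{"dx":0,"dy":0,"dz":-7,"ax":0,"ay":0,"az":0},{"dx":0,"dy":0,"dz":-7,"ax":0,"ay":0,"az":0},{"dx":0,"dy":0,"dz":-7,"ax":0,"ay":0,"az":0},{"dx":0,"dy":0,"dz":0,"ax":0,"ay":0,"az":0},{"dx":0,"dy":0,"dz":0,"ax":0,"ay":0,"az":0}]' 0.8 40
python3 - <<'E'
from h import *
np.set_printoptions(precision=4,suppress=True)
for n in("scene","side"):
    c=cam(n); H,S,V=[a.astype(int) for a in cv2.split(hsv(c))]
    m=(H>=6)&(H<=16)&(S>110)&(V>60)
    for b,s,ce in blobs(m,20):
        p=onz(c,[ce],.033)[0]
        if .2<p[0]<.8 and abs(p[1])<.4: print(n,s,ce,p)
    cv2.imwrite(f"pics/{n}1.png",c["img"][:,:,::-1])
c=cam("wrist"); cv2.imwrite("pics/w6.png",c["img"][:,:,::-1])
H,S,V=[a.astype(int) for a in cv2.split(hsv(c))]
for b,s,ce in blobs((H>=3)&(H<=16)&(S>90)&(V>40),200):
    print("wrist",s,ce)
tp=bot.read_state()["tool_pos"]; print(tp)
for z in(.022,.044): print(z,proj(c,[[.534+.022*np.cos(t),-.073+.022*np.sin(t),z] for t in np.linspace(0,6.28,40)]).min(0),proj(c,[[.534+.022*np.cos(t),-.073+.022*np.sin(t),z] for t in np.linspace(0,6.28,40)]).max(0))
E
```

```text
time: 9.92
tool_pos: [0.5343, -0.0734, 0.2278]
tcp_rot: [3.044, 0.775, 0.003]
wrist_force: [1.0, -0.4, -0.9]
width: 0.8
grip_force: 0.0
scene [261 204  19  17 189] [269.9101 212.8095] [ 0.54   -0.0667  0.033 ]
scene [339 335  23  25 336] [349.8125 346.872 ] [0.5658 0.3182 0.033 ]
side [245 143  10  13 109] [249.8532 148.8257] [0.5462 0.2788 0.033 ]
side [265 218  16  15 120] [271.85   226.4333] [ 0.5304 -0.0823  0.033 ]
wrist [ 240  212   90   88 4269] [284.435  249.7967]
[ 0.5336 -0.0732  0.2265]
0.022 [245.0347 210.3928] [327.0426 285.2409]
0.044 [240.2381 225.9525] [332.2802 308.3695]
```

The collar is seated: its wrist outline matches the predicted seated outline. I'm turning 3° the other way before gripping, so the squaring turn leaves the tool aligned with the jig.

```bash
python3 -m jog '[{"dx":0,"dy":0,"dz":0,"ax":0,"ay":0,"az":3},{"dx":0,"dy":0,"dz":0,"ax":0,"ay":0,"az":0}]' 0.8 80
python3 -m jog '[{"dx":0,"dy":0,"dz":0,"ax":0,"ay":0,"az":0},{"dx":0,"dy":0,"dz":0,"ax":0,"ay":0,"az":0},{"dx":0,"dy":0,"dz":0,"ax":0,"ay":0,"az":0},{"dx":0,"dy":0,"dz":0,"ax":0,"ay":0,"az":0},{"dx":0,"dy":0,"dz":0,"ax":0,"ay":0,"az":0},{"dx":0,"dy":0,"dz":0,"ax":0,"ay":0,"az":0},{"dx":0,"dy":0,"dz":0,"ax":0,"ay":0,"az":0},{"dx":0,"dy":0,"dz":0,"ax":0,"ay":0,"az":0},{"dx":0,"dy":0,"dz":0,"ax":0,"ay":0,"az":0},{"dx":0,"dy":0,"dz":0,"ax":0,"ay":0,"az":0},{"dx":0,"dy":0,"dz":0,"ax":0,"ay":0,"az":0},{"dx":0,"dy":0,"dz":0,"ax":0,"ay":0,"az":0}]' 0 80
```

```text
time: 10.23
tool_pos: [0.5335, -0.0732, 0.2262]
tcp_rot: [-3.064, -0.693, 0.001]
wrist_force: [-0.1, -0.5, 0.5]
width: 0.798
grip_force: 0.0
time: 11.23
tool_pos: [0.5339, -0.0733, 0.2269]
tcp_rot: [3.064, 0.695, 0.0]
wrist_force: [-2.3, 0.9, 2.7]
width: 0.209
grip_force: 78.4
```

Gripped at 80 N. Now I square it and slide most of the way.

```bash
python3 -m jog '[{"dx":0,"dy":0,"dz":0,"ax":0,"ay":0,"az":-1.8},{"dx":0,"dy":0,"dz":0,"ax":0,"ay":0,"az":-1.7},{"dx":8,"dy":8,"dz":0,"ax":0,"ay":0,"az":0},{"dx":8,"dy":8,"dz":0,"ax":0,"ay":0,"az":0},{"dx":8,"dy":8,"dz":0,"ax":0,"ay":0,"az":0},{"dx":8,"dy":8,"dz":0,"ax":0,"ay":0,"az":0},{"dx":8,"dy":8,"dz":0,"ax":0,"ay":0,"az":0},{"dx":8,"dy":8,"dz":0,"ax":0,"ay":0,"az":0},{"dx":8,"dy":8,"dz":0,"ax":0,"ay":0,"az":0},{"dx":8,"dy":8,"dz":0,"ax":0,"ay":0,"az":0},{"dx":0,"dy":0,"dz":0,"ax":0,"ay":0,"az":0},{"dx":0,"dy":0,"dz":0,"ax":0,"ay":0,"az":0}]' 0 80
python3 - <<'E'
from h import *
np.set_printoptions(precision=4,suppress=True)
c=cam("wrist"); cv2.imwrite("pics/w7.png",c["img"][:,:,::-1]); np.savez("w7.npz",**c)
print(bot.read_state()["wrist_force"])
E
```

```text
time: 12.23
tool_pos: [0.6224, -0.0986, 0.2269]
tcp_rot: [3.04, 0.787, 0.004]
wrist_force: [1.2, -0.4, 3.1]
width: 0.206
grip_force: 79.3
[ 2.1351 -1.5115  2.7655]
```

View pics/w7.png

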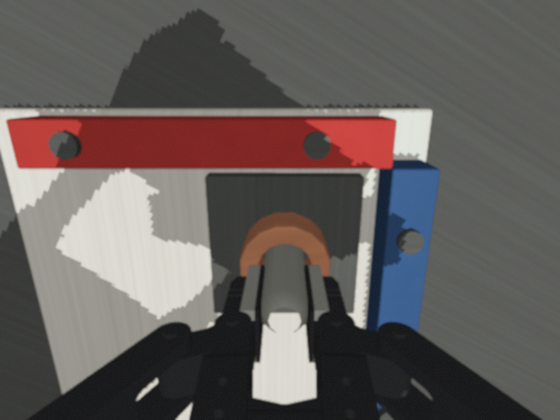

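The plate is square to both stops, its top edge (208-362, 175) parallel to red and its right edge at 362-372 parallel to blue. The gaps are about 10 mm and the collar is seated around the stud. Closing in gently.

```bash
python3 -m jog '[{"dx":2,"dy":2,"dz":0,"ax":0,"ay":0,"az":0},{"dx":2,"dy":2,"dz":0,"ax":0,"ay":0,"az":0},{"dx":2,"dy":2,"dz":0,"ax":0,"ay":0,"az":0},{"dx":1,"dy":1,"dz":0,"ax":0,"ay":0,"az":0},{"dx":1,"dy":1,"dz":0,"ax":0,"ay":0,"az":0},{"dx":1,"dy":1,"dz":0,"ax":0,"ay":0,"az":0},{"dx":0,"dy":0,"dz":0,"ax":0,"ay":0,"az":0},{"dx":0,"dy":0,"dz":0,"ax":0,"ay":0,"az":0}]' 0 80
python3 -m jog '[{"dx":1,"dy":1,"dz":0,"ax":0,"ay":0,"az":0},{"dx":0,"dy":0,"dz":0,"ax":0,"ay":0,"az":0},{"dx":0,"dy":0,"dz":0,"ax":0,"ay":0,"az":0}]' 0 80
```

```text
time: 12.95
tool_pos: [0.6323, -0.1014, 0.2269]
tcp_rot: [-3.04, -0.788, 0.002]
wrist_force: [-1.3, 0.6, 5.4]
width: 0.206
grip_force: 79.6
time: 13.2
tool_pos: [0.6329, -0.1017, 0.2269]
tcp_rot: [-3.04, -0.789, 0.006]
wrist_force: [-5.0, 0.8, 7.5]
width: 0.207
grip_force: 79.9
```

```bash
python3 -m jog '[{"dx":1,"dy":1,"dz":0,"ax":0,"ay":0,"az":0},{"dx":0,"dy":0,"dz":0,"ax":0,"ay":0,"az":0},{"dx":0,"dy":0,"dz":0,"ax":0,"ay":0,"az":0}]' 0 80; python3 -c "
from workcell import bot
import numpy as np
f=bot.read_state()['wrist_force'];print('jig y,x force',f[0]*.874+f[1]*.486,f[0]*.486-f[1]*.874)"
python3 -m jog '[{"dx":1,"dy":1,"dz":0,"ax":0,"ay":0,"az":0},{"dx":0,"dy":0,"dz":0,"ax":0,"ay":0,"az":0},{"dx":0,"dy":0,"dz":0,"ax":0,"ay":0,"az":0}]' 0 80; python3 -c "
from workcell import bot
import numpy as np
s=bot.read_state();f=s['wrist_force'];print('jig y,x force',f[0]*.874+f[1]*.486,f[0]*.486-f[1]*.874,s['torque'])"
```

```text
time: 13.45
tool_pos: [0.6336, -0.1022, 0.2269]
tcp_rot: [-3.039, -0.789, 0.009]
wrist_force: [-8.6, -0.2, 11.2]
width: 0.209
grip_force: 80.2
jig y,x force -7.648680648707745 -4.020458862728654
time: 13.7
tool_pos: [0.6343, -0.1027, 0.2269]
tcp_rot: [-3.038, -0.789, 0.013]
wrist_force: [-11.0, -0.1, 13.4]
width: 0.207
grip_force: 80.5
jig y,x force -9.722335241792894 -5.245489920010943 [-0.12284885  1.60021825  0.11606674]
```

```bash
python3 -m jog '[{"dx":1,"dy":1,"dz":0,"ax":0,"ay":0,"az":0},{"dx":0,"dy":1,"dz":0,"ax":0,"ay":0,"az":0},{"dx":0,"dy":0,"dz":0,"ax":0,"ay":0,"az":0},{"dx":0,"dy":0,"dz":0,"ax":0,"ay":0,"az":0},{"dx":0,"dy":0,"dz":0,"ax":0,"ay":0,"az":0}]' 0 80; python3 - <<'E'
from h import *
np.set_printoptions(precision=4,suppress=True)
s=bot.read_state();f=s['wrist_force'];print('jig y,x force',f[0]*.874+f[1]*.486,f[0]*.486-f[1]*.874,s['torque'],s["tool_pos"])
c=cam("wrist"); cv2.imwrite("pics/w8.png",c["img"][:,:,::-1]); np.savez("w8.npz",**c)
H,S,V=[a.astype(int) for a in cv2.split(hsv(c))]
# red inner top edge rows and bright pixels between red and plate
red=((H<5)|(H>172))&(S>120); blue=(H>100)&(H<125)&(S>120)
cols=range(215,370,15); print("red lower edge",[np.where(red[:220,x])[0].max() if red[:220,x].any() else None for x in cols])
print("gap bright below red",[int((V[np.where(red[:220,x])[0].max()+1:np.where(red[:220,x])[0].max()+14,x]>100).sum()) if red[:220,x].any() else None for x in cols])
rows=range(190,320,15); print("blue left edge",[np.where(blue[y,300:])[0].min()+300 for y in rows])
print("gap bright left of blue",[int((V[y,np.where(blue[y,300:])[0].min()+300-14:np.where(blue[y,300:])[0].min()+300]>100).sum()) for y in rows])
for y in(210,250): print(V[y,340:392:2])
for x in(230,340): print(V[155:205:2,x])
E
```

```text
time: 14.12
tool_pos: [0.6353, -0.1038, 0.2269]
tcp_rot: [-3.037, -0.788, 0.016]
wrist_force: [-14.6, -0.4, 16.1]
width: 0.201
grip_force: 80.9
jig y,x force -12.926256985993371 -6.757862728159141 [-0.005   2.1562  0.108 ] [ 0.6353 -0.1038  0.2269]
red lower edge [np.int64(182), np.int64(182), np.int64(182), np.int64(182), np.int64(182), np.int64(182), np.int64(182), np.int64(182), np.int64(182), np.int64(182), np.int64(182)]
gap bright below red [0, 0, 0, 0, 0, 0, 0, 0, 0, 0, 0]
blue left edge [np.int64(365), np.int64(364), np.int64(363), np.int64(362), np.int64(360), np.int64(359), np.int64(358), np.int64(357), np.int64(356)]
gap bright left of blue [0, 0, 0, 0, 0, 4, 1, 0, 0]
[ 61  59  58  58  58  57  59  61  59  57  56  53  56  54  58  80  91  91
  91 115 146 149 150 144 140 147]
[59 56 58 58 57 59 57 55 57 55 52 55 55 73 87 89 89 90 74 43 48 55 58 56
 58 58]
[129 129 129 130 129 129 129 130 129 128 129 129 129 120  73  61  61  60
  60  58  61  60  60  59  60]
[130 132 130 130 130 130 129 129 129 129 128 128 127 121  74  59  60  61
  61  59  59  63  59  60  59]
```

```bash
cat > gap.py <<'E'
from h import *
import sys
np.set_printoptions(precision=4,suppress=True)
c=dict(np.load(sys.argv[1])); H,S,V=[a.astype(int) for a in cv2.split(hsv(c))]
jx=np.array([.486,-.874,0])
for y in (200,215,230,245,260,275):
    r=c["img"][y].astype(int); b=r[:,2]-r[:,0]
    l=np.where(b[320:]>25)[0][0]+320; seg=V[y,l:l+20]
    t=l+np.where(seg>75)[0][0]
    P36=onz(c,[[t,y]],.036)[0]; P22=onz(c,[[l,y]],.022)[0]; P12=onz(c,[[l,y]],.012)[0]
    print(y,"edge",l,"top",t,"plate edge behind stop face mm",1000*(P36-P22)@jx,"if bed",1000*(P36-P12)@jx, r[l-8:l+3:2].tolist())
E
python3 gap.py w8.npz; python3 gap.py w7.npz
python3 - <<'E'
from h import *
np.set_printoptions(precision=1,suppress=True)
c=dict(np.load("w8.npz")); V=c["img"].mean(2)
for y in(258,262,266,272,278,284): print(y,V[y,336:366:2])
E
```

```text
200 edge 364 top 371 plate edge behind stop face mm 0.08340474876441988 if bed -2.1919944404369605 [[57, 60, 57], [58, 59, 56], [58, 59, 56], [48, 51, 53], [26, 37, 54], [23, 38, 56]]
215 edge 363 top 370 plate edge behind stop face mm 0.12423649966307768 if bed -2.156732183142608 [[58, 59, 57], [57, 58, 56], [56, 57, 55], [45, 48, 52], [26, 38, 55], [20, 35, 53]]
230 edge 362 top 368 plate edge behind stop face mm -0.3146255753800261 if bed -2.601199742636921 [[55, 56, 55], [57, 58, 56], [56, 56, 54], [45, 50, 52], [23, 37, 54], [21, 34, 53]]
245 edge 361 top 367 plate edge behind stop face mm -0.27860231037283023 if bed -2.5708186833285804 [[59, 60, 58], [56, 58, 55], [58, 58, 56], [44, 48, 53], [20, 32, 52], [18, 33, 52]]
260 edge 360 top 366 plate edge behind stop face mm -0.2414463370464398 if bed -2.5393424905165465 [[99, 100, 96], [98, 99, 96], [93, 95, 90], [62, 66, 68], [23, 35, 54], [25, 37, 57]]
275 edge 359 top 363 plate edge behind stop face mm -1.2102171076910941 if bed -3.513831603107381 [[98, 99, 95], [98, 98, 94], [91, 93, 88], [52, 56, 60], [20, 35, 53], [22, 36, 54
[... 1009 characters left out ...]
top face mm 1.1641828799934115 if bed -1.6096238119019872 [[212, 210, 202], [175, 172, 165], [146, 144, 137], [92, 93, 95], [22, 36, 54], [23, 37, 55]]
258 [ 88.   91.3  99.   96.3  98.3  99.   99.7 102.  100.3  98.   95.3  72.7
  38.3  37.3  40.3]
262 [100.3 102.   98.3  96.7  98.   98.   98.3 100.3  99.3  96.3  78.3  48.7
  37.7  37.3  42.7]
266 [100.7 100.3  98.3  97.   97.3  98.7  98.7 100.   99.   98.7  90.   51.
  38.   38.7  45. ]
272 [99.7 99.  99.  98.3 97.3 98.  98.7 98.7 96.3 92.  71.  39.  37.7 38.
 67.3]
278 [ 96.  100.   96.3  97.   97.3  96.7  97.3  99.3  96.3  97.   80.7  43.3
  34.3  41.7  79.7]
284 [29.  57.7 92.3 95.3 95.3 95.7 98.3 98.3 96.3 95.7 71.3 36.7 37.  48.
 89. ]
```

Flush on both stops. I'll press somewhat more, mainly towards blue, then hand in.

```bash
python3 -m jog '[{"dx":0,"dy":1,"dz":0,"ax":0,"ay":0,"az":0},{"dx":0.5,"dy":1,"dz":0,"ax":0,"ay":0,"az":0},{"dx":0.5,"dy":1,"dz":0,"ax":0,"ay":0,"az":0},{"dx":0,"dy":1,"dz":0,"ax":0,"ay":0,"az":0},{"dx":0,"dy":0,"dz":0,"ax":0,"ay":0,"az":0},{"dx":0,"dy":0,"dz":0,"ax":0,"ay":0,"az":0},{"dx":0,"dy":0,"dz":0,"ax":0,"ay":0,"az":0},{"dx":0,"dy":0,"dz":0,"ax":0,"ay":0,"az":0},{"dx":0,"dy":0,"dz":0,"ax":0,"ay":0,"az":0}]' 0 80; python3 - <<'E'
from h import *
np.set_printoptions(precision=4,suppress=True)
s=bot.read_state();f=s['wrist_force'];print('jig y,x force',f[0]*.874+f[1]*.486,f[0]*.486-f[1]*.874,s['torque'],s["tool_pos"])
c=cam("wrist"); np.savez("w9.npz",**c)
E
python3 gap.py w9.npz
python3 - <<'E'
from h import *
c=dict(np.load("w9.npz")); V=c["img"].max(2)
for x in(200,225,250,280,310,340,355): print(x,V[170:200:2,x])
E
```

```text
time: 14.92
tool_pos: [0.6365, -0.1048, 0.227]
tcp_rot: [-3.032, -0.786, 0.024]
wrist_force: [-21.3, 9.9, 23.7]
width: 0.206
grip_force: 82.1
jig y,x force -13.760519770208543 -18.98682338807407 [1.2759 3.3125 0.1241] [ 0.6365 -0.1048  0.227 ]
200 edge 364 top 371 plate edge behind stop face mm 0.16980783861253063 if bed -2.0362720492156523 [[57, 58, 56], [57, 57, 55], [59, 60, 57], [49, 51, 52], [27, 38, 54], [20, 33, 53]]
215 edge 363 top 369 plate edge behind stop face mm -0.2615409050023886 if bed -2.473343207242326 [[57, 59, 56], [58, 59, 57], [56, 57, 54], [47, 50, 53], [22, 35, 52], [22, 35, 54]]
230 edge 362 top 368 plate edge behind stop face mm -0.22655318257775015 if bed -2.444120438204501 [[60, 60, 57], [56, 56, 56], [58, 59, 57], [44, 49, 53], [23, 36, 54], [22, 34, 54]]
245 edge 361 top 367 plate edge behind stop face mm -0.19046424345968882 if bed -2.4138400153209707 [[58, 57, 56], [56, 58, 55], [56, 57, 54], [44, 46, 51], [22, 35, 54], [22, 36, 56]]
260 edge 360 top 366 plate edge behind stop face mm -0.15322888036351837 if bed -2.382457894705838 [[100, 101, 96], [99, 100, 96], [93, 93, 89], [59, 63, 66], [25, 37, 54], [20, 33, 55]]
275 edge 359 top 363 plate edge behind stop face mm -1.1192977886500044 if bed -3.354426085778196 [[97, 99, 95], [98, 99, 95], [89, 91, 87], [49, 54, 58], [24, 36, 55], [23, 35, 54]]
200 [130 129 129 129 129 127 135 152 153 153 152 152 151 152 152]
225 [129 129 130 128 130 127 100  60  59  59  59  59  61  59  59]
250 [129 129 128 129 128 128 102  59  60  61  61  59  59  61  60]
280 [128 128 129 130 130 129 105  60  58  60  58  58  61  58  59]
310 [128 129 129 128 130 130 103  56  58  59  58  58  59  58  59]
340 [129 128 129 129 129 126 102  59  60  63  59  63  61  60  61]
355 [128 128 129 128 129 128 104  60  61  59  59  60  60  59  61]
```

```bash
python3 -c "
from workcell import bot
print(bot.finish_job())"
```

```text
the job is handed in; nothing more can be done
None
```

I handed the job in with the collar seated on the plate and the plate flush against both stops. The stud was still gripped at about 80 N, with the wrist reading about 19 N towards blue and 14 N towards red; no verdict came back.

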